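# Caps in the tray, pump to hand

## Task

First drop the two white valve caps that stand loose on the table into the green ceramic tray, so that they are not lost. Then draw the black hand pump out of its blue leaning holder without dropping it, turn it level and keep holding it level, with its middle at least 20 cm above the table: finish while holding it still in the gripper, the pump clear of everything else. Leave the other things where they are.

Things in the scene. Friction and masses are not known exactly. Their poses are not given: they have to be found in the camera images.
- cap_a_mid (a point): first white metal valve cap standing loose on the table, round, 15 mm wide (13 mm at the top end), 20 mm tall; the point is its centre, half-way up, z up
- cap_b_mid (a point): second white metal valve cap standing loose on the table, round, 15 mm wide (13 mm at the top end), 20 mm tall; the point is its centre, half-way up, z up
- tray: green ceramic open tray, loose on the table, 150 mm (its x) by 110 mm (its y), 36 mm tall, walls and floor 6 mm thick, 0.5 kg; origin at the centre of its underside, z up. Two more valve caps of the same kind stand in it from the start, near its +y wall (at y about +30 mm); they stay there
- pump_mid (a point): black hand pump, round, 200 mm long, 0.16 kg: 28 mm thick over the lower 160 mm, the handle at the upper end 32 mm. The point is mid-length on the axis (centre of mass 10 to 15 mm lower); z runs from foot to handle. At first it leans 45 degrees, handle up towards the holder's +x, its y level, its x outward and down; the lowest 92 mm are in the holder
- stand: fixed pump holder: wooden base 150 (x) by 90 (y) by 12 mm, origin under its centre, z up; blue square sleeve leaning 45 degrees towards its +x, 32 mm wide inside, 4 mm walls, closed foot at x -55, z 34 mm; lower wall 92 mm long, the others 60 mm. The pump sits loosely in it and comes out along its own axis, free after about 95 mm
- case_front (a point): aluminium tool case, shut, fixed, 220 mm (x) by 340 mm (y) by 106 mm tall, lying beyond the other things; the point is the middle of the handle on its front (-x) side, 135 mm before the case's centre and 50 mm above the table
- hexkey: steel hex key lying flat, 100 mm along its x, 28 mm short arm at its +x end towards +y, 6 mm thick; origin at the middle of the long arm, on the table
- brake_lever: chrome brake lever lying flat, 155 mm along its x, up to 27 mm tall; origin near its middle, on the table
- flask: blue drinking flask with black cap, upright, 68 mm in diameter, 150 mm tall; origin at the centre of its underside
- grease: white jar of grease with red cap, upright, 72 mm in diameter, 70 mm tall; origin at the centre of its underside
There are look-alikes about, which are no part of the job. What is meant by the part that bears pump_mid is not brown, orange or purple, and is the larger of those in its own colour.

How it is judged (in metres and radians):
On the way, in this order (a step that is already met when the one before it is completed fails the run):
1. both loose valve caps lie in the green tray while the pump is still in its holder (x of cap_a_mid in the frame of tray between -0.069 and 0.069 m and y of cap_a_mid in the frame of tray between -0.049 and 0.049 m and z of cap_a_mid in the frame of tray between 0 and 0.034 m and x of cap_b_mid in the frame of tray between -0.069 and 0.069 m and y of cap_b_mid in the frame of tray between -0.049 and 0.049 m and z of cap_b_mid in the frame of tray between 0 and 0.034 m), for 0.2 s.
2. the pump is drawn out of its holder and raised (height (world z) of pump_mid above 0.165 m and contact force between pump and the fingers above 0.5 N and contact force between pump and stand below 0.1 N), for 0.1 s.
At the end, for the whole second after the job is handed in: both caps are inside the green tray; the pump is held in the fingers (over 1 N), level within 0.2 rad (11 degrees), its middle more than 0.19 m above the table, still (under 0.03 m/s), touching neither holder, tray nor flask (all of step 1 and height (world z) of pump_mid above 0.19 m and angle between pump_mid's own z axis and vertical between 1.3708 and 1.7708 rad and contact force between pump and the fingers above 1 N and linear speed of pump below 0.03 m/s and contact force between pump and stand below 0.1 N and contact force between pump and tray below 0.1 N and contact force between pump and flask below 0.1 N); the arm keeps its last pose, push and grip.
It fails at once if the pump is dropped (its middle comes below 0.06 m) (height (world z) of pump_mid below 0.06 m).
It fails at once if the tray, hex key, brake lever, flask or grease jar is shifted by more than 30 mm (distance of any of tray, hexkey, brake_lever, flask, grease from where it was at the start of the episode above 0.03 m).
It also fails if it takes over 72 s, if anything falls off the work surface, if the arm or the gripper's body presses on something with over 40 N, if the wrist force passes 120 N, or if a joint passes its speed limit or range.

## Robot

A 6-joint arm with a two-finger parallel gripper is mounted at the origin on the work surface. World frame = base frame: x ahead of the robot, y to its left, z up, the work surface at z = 0. Lengths are in mm, angles in degrees, forces in N, time in s.
With the tool pointing down it reaches from about 325 to 925 mm from the base axis. Payload 3.1 kg.
Tool frame: the origin (TCP) lies at the very end of the fingers, on their centre line; the grasp point (between the pads) lies grasp_offset behind it (grasp_offset is the distance from the TCP to the grasp point, in mm); z points along the fingers, y is the line along which they close (so a half turn about z gives the same grasp; the last joint's range is limited). The gripper opens to 85 mm and grips with 20 to 120 N. Pads are 22 mm wide; open, the fingers measure 114 mm over their backs; the gripper's body (76 mm by 85 mm) begins 54 mm behind the grasp point. The pads swing forward as they close: fully open they stand 13 mm farther back than shut.
Start: joints at [-82.747, 12.427, 92.441, -0, 75.132, -6.429], TCP at [147.856, -607.271, 231.3] pointing down, gripper open.
Joint ranges: [-157.48, 157.48], [-44.54, 120.13], [17.64, 146.25], [-64.5, 244.5], [7.68, 150.69], [-147.95, 147.95]. Speed limits (degrees/s): [159.86, 159.86, 180, 180, 180, 180].

## Interface

Orientations are given as [roll, pitch, yaw] about the fixed x, y, z axes, in that order (R = Rz(yaw) Ry(pitch) Rx(roll)).
In Python, from station import * gives the robot as it stands. Calls block until the motion is done:
- goto(position, orientation): joint-space move of the TCP to a pose.
- move_l(position, attitude=None, speed=150): straight line of the TCP; attitude=None keeps the orientation; speed is the mean speed in mm/s.
- move_j(angles): joint-space move.
- grip(opening, squeeze=None): finger opening in mm; squeeze is the grip in N (None keeps the last); returns when the fingers have stopped.
- wait(seconds).
- solve_ik(position, orientation): joint angles nearest the present ones, or None.
- get_obs(): the state.
- get_image(name): name is "scene" or "top" or "wrist"; returns the picture (420x560x3 uint8, red, green, blue); there is no depth.
- get_calibration(name): a dict with "fx", "fy", "cx", "cy" (pixels), "R" (3x3) and "t" (3): a world point X has camera coordinates R X + t; the wrist camera has in their place "mount" (4x4, takes a point from camera to tool coordinates, whose origin is the TCP and whose axes are the flange's). Camera axes: x right, y down, z forward; pixel columns grow to the right and rows downward; lengths in mm; the calibration is good to about 2 mm. A picture is of the moment at which its call begins: read the wrist's pose just before it. get_calibration takes no time and is no camera call.
A pose or a line that the arm cannot do raises Unreachable and nothing moves.
- sign_off(): hands the job in; it is judged then, once.
Trained networks look in the newest picture that a camera, given by its name, has taken for a name from the list of things; names that differ only in an ending like _2 or _b are one class to them, and where a whole thing is asked for, a point or a joint stands for the part that bears it (a point fixed in the world has none). Each returns a list of dicts, best first, with "score" (0 to 1); they miss things now and then, are a little off and sometimes report something else, mostly with a low value. They report only what shows in the picture. A call takes as long as a camera call. They do not tell look-alikes from the thing itself.
- spot_in(name, camera): "extent" ([centre column, centre row, width, height] in pixels, round what is visible of it).
- regions_of(name, camera): "region" (420x560 bool, what is visible of it) and "extent" ([centre column, centre row, width, height] in pixels, round what is visible of it).
The state is a dict: "t": time; "joint_pos": joint angles; "qvel": joint speeds; "effort": joint torques, N m; "tcp_pos": TCP position; "ee_rot": TCP orientation; "wrist_force": force on the tool from outside, world axes, zero at the start; "moment": the same for the moment, N m; "grip_width": finger opening in mm; "grip_force": force on a finger pad.
Only numpy, scipy, OpenCV 4.12 (cv2) and the standard library are available. Lean on these libraries where they do the work, as an engineer would, in place of code of your own. Each camera call takes 0.05 s, during which the arm holds its last target. There are 200 camera calls.

## Working session

There is one attempt and no reset: what is moved stays moved. The work goes in short steps, each a Python script; the robot and the scene stay as the last script left them, time stands still between calls to the robot, and variables do not carry over. Pictures are saved under pics/ and viewed, at most 10 in all, crops included, and the job is handed in when it is done.

```bash
mkdir -p pics; ls
python3 - <<'E'
from station import *
import cv2,numpy as np
for c in ["scene","top"]:
    im=get_image(c); cv2.imwrite(f"pics/{c}0.png",cv2.resize(im[:,:,::-1],(800,600),interpolation=cv2.INTER_CUBIC))
    k=get_calibration(c); print(c,{a:np.round(b,3).tolist() for a,b in k.items()})
    for n in ["cap_a_mid","tray","pump_mid","stand","flask","case_front","grease","hexkey","brake_lever"]:
        print(n,[(round(d["score"],2),np.round(d["extent"]).astype(int).tolist()) for d in spot_in(n,c)])
print(get_calibration("wrist")); o=get_obs(); print(o, globals().get("grasp_offset"))
E
```

```text
pics
scene {'fx': 458.4, 'fy': 458.4, 'cx': 279.696, 'cy': 207.912, 'R': [[-0.838, 0.546, -0.005], [0.473, 0.721, -0.506], [-0.273, -0.427, -0.862]], 't': [442.525, -215.603, 1355.854]}
cap_a_mid []
tray [(0.58, [232, 175, 65, 57])]
pump_mid [(0.82, [303, 279, 46, 30]), (0.81, [422, 293, 91, 38]), (0.74, [310, 149, 37, 60]), (0.69, [362, 233, 54, 27])]
stand [(0.93, [312, 288, 65, 66])]
flask [(0.24, [313, 289, 70, 74])]
case_front [(0.81, [157, 318, 176, 190])]
grease [(0.67, [174, 119, 29, 32]), (0.18, [232, 175, 66, 56])]
hexkey []
brake_lever [(0.68, [240, 274, 61, 40])]
top {'fx': 381.947, 'fy': 381.947, 'cx': 277.02, 'cy': 214.047, 'R': [[0.002, -1.0, 0.009], [-0.984, -0.003, -0.179], [0.179, -0.008, -0.984]], 't': [-7.723, 574.11, 1025.988]}
cap_a_mid []
tray [(0.78, [344, 222, 40, 55])]
pump_mid [(0.96, [147, 292, 64, 55]), (0.92, [222, 290, 49, 30]), (0.89, [329, 304, 71, 21]), (0.74, [199, 198, 22, 54]), (0.66, [158, 170, 31, 45])]
stand [(0.76, [209, 221, 38, 55])]
flask [(0.89, [112, 216, 40, 24]), (0.27, [345, 219, 40, 60])]
case_front [(0.62, [252, 106, 129, 98])]
greas
[... 613 characters left out ...]
)}
{'t': 1.0, 'joint_pos': array([-8.27477488e+01,  1.24262664e+01,  9.24413189e+01,  2.20095615e-03,
        7.51289925e+01, -6.42760601e+00]), 'qvel': array([ 0.05908922, -0.10397199,  0.02456894, -0.02152389,  0.13488302,
       -0.00391124]), 'effort': array([-2.83536865e-04, -3.96905601e+01, -3.04263282e+01, -5.05076548e-05,
        6.45013970e-04,  2.40809356e-06]), 'tcp_pos': array([ 147.85677955, -607.28664478,  231.31031952]), 'ee_rot': array([ 1.79996361e+02, -1.73079239e-03,  1.36792925e+01]), 'wrist_force': array([ 0.14978447, -0.65681701, -0.56281807]), 'moment': array([ 0.06348766, -0.01631588, -0.01421423]), 'grip_force': 0.0, 'grip_width': 85.2514480561158} 18.700000000000003
```

View pics/scene0.png

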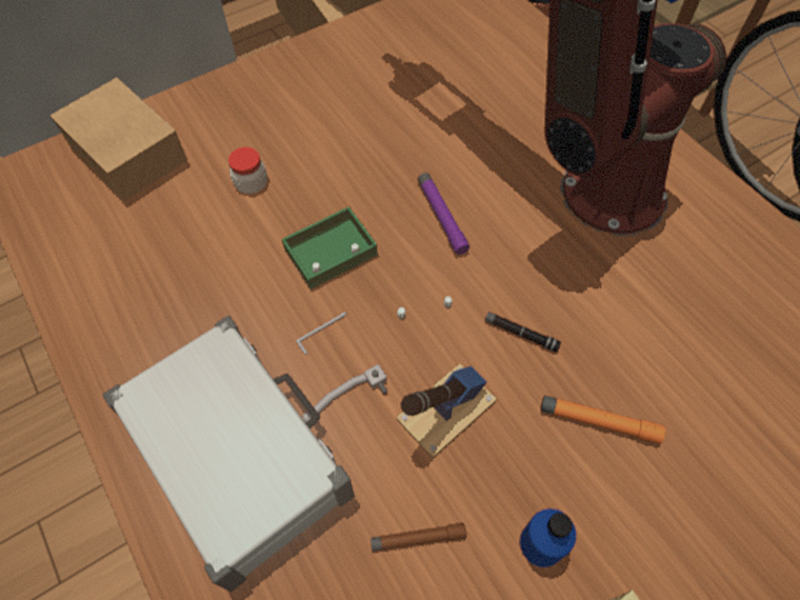

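View pics/top0.png

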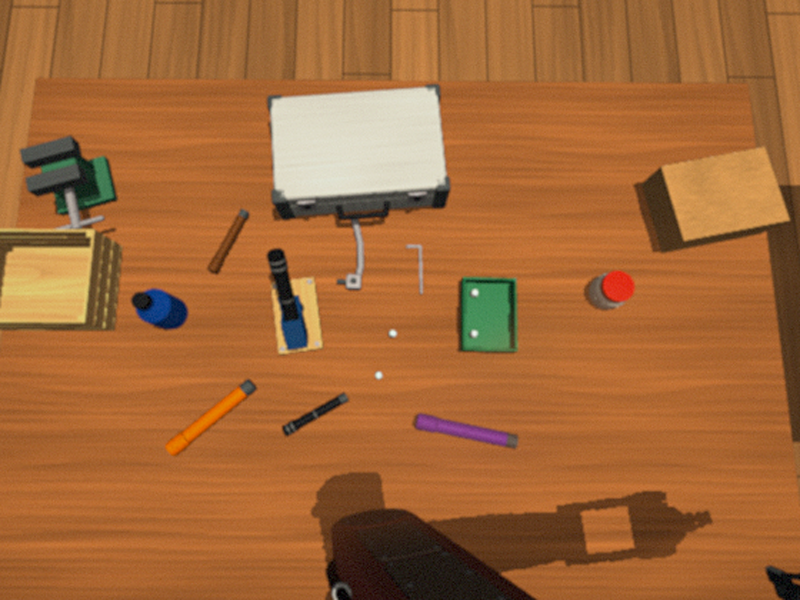

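The scene view shows the tray at (330,248) with its two caps, the loose caps at (401,313) and (448,301), and the stand with the black pump at (445,392). In the top view the loose caps are at (393,333) and (379,376), the tray at (488,315), and the pump from (274,255) to (295,340).

Pump candidates in the top view:
- black in the holder (283,285)
- small black (316,413)
- orange (210,417)
- purple (466,431)
- brown (229,240)

The one meant is the black one in the holder, because it is the larger of the two black ones.

```bash
cat > h.py <<'E'
from station import *
import cv2,numpy as np
from scipy.spatial.transform import Rotation as Rn
def cam(name):
    c=get_calibration(name); K=np.array([[c["fx"],0,c["cx"]],[0,c["fy"],c["cy"]],[0,0,1]])
    if "R" in c: return K,np.array(c["R"]),np.array(c["t"])
    o=get_obs(); M=np.array(c["mount"]); Rt=Rn.from_euler("xyz",o["ee_rot"],degrees=True).as_matrix()
    Rc=Rt@M[:3,:3]; p=Rt@M[:3,3]+o["tcp_pos"]; return K,Rc.T,-Rc.T@p
def toplane(C,uv,z):
    K,R,t=C; d=R.T@np.linalg.solve(K,[uv[0],uv[1],1]); o=-R.T@t; return o+d*(z-o[2])/d[2]
def proj(C,X):
    K,R,t=C; q=(np.atleast_2d(X)@R.T+t)@K.T; return q[:,:2]/q[:,2:]
def white(im,amin=4,amax=400):
    m=((im.min(2)>150)&(im.max(2).astype(int)-im.min(2)<45)).astype(np.uint8)
    n,l,s,c=cv2.connectedComponentsWithStats(m); return [(c[i],s[i,4]) for i in range(1,n) if amin<=s[i,4]<=amax]
E
python3 - <<'E'
from h import *
for n in ["top","scene"]:
    C=cam(n); im=get_image(n)
    for c,a in white(im,3,150):
        X=toplane(C,c,10)
        if 300<X[0]<800 and abs(X[1])<350: print(n,c.round(1),a,X.round(1))
C=cam("top")
s=.7
for nm,uv,z in [("base",(275,285),12),("base",(315,279),12),("base",(321,347),12),("base",(278,352),12),("tray",(461,279),36),("tray",(516,279),36),("tray",(516,352),36),("tray",(461,352),36),("handle",(276,256),172)]:
    print(nm,toplane(C,(uv[0]*s,uv[1]*s),z).round(1))
im=get_image("top"); cv2.imwrite("pics/c1.png",cv2.resize(im[165:315,150:360,::-1],None,fx=3.8,fy=3.8,interpolation=cv2.INTER_CUBIC))
E
```

```text
top [249.6 183.8] 133 [673.1  75.1  10. ]
top [287.5 172. ] 4 [709.9 -37.7  10. ]
top [293.  172.3] 3 [708.9 -54.2  10. ]
top [294. 187.] 7 [663.7 -56.9  10. ]
top [294. 193.] 3 [645.4 -56.8  10. ]
top [216.5 196.5] 4 [633.9 172.4  10. ]
top [332.2 204.2] 19 [ 612.  -169.2   10. ]
top [274.7 232.9] 16 [5.261e+02 1.000e-01 1.000e+01]
top [331.8 233. ] 19 [ 526.2 -166.1   10. ]
top [221.5 240.5] 4 [503.4 154.   10. ]
top [197.5 243.5] 4 [494.5 222.9  10. ]
top [264.7 262.2] 18 [441.4  28.4  10. ]
scene [247.8 172.1] 12 [ 520.8 -174.2   10. ]
scene [220.6 185.4] 13 [ 606.1 -177.2   10. ]
scene [313.4 209.4] 13 [437.4  24.6  10. ]
scene [280.4 217.1] 17 [523.5  -3.7  10. ]
scene [212.2 244.5] 4 [712.2 -31.9  10. ]
scene [262.4 262.1] 64 [631.1  79.2  10. ]
scene [237.1 272.9] 79 [698.5  69.5  10. ]
scene [341.9 277.9] 8 [490.9 221.   10. ]
scene [213.5 291. ] 4 [769.6  78.7  10. ]
scene [282.4 291.5] 10 [631.5 170.6  10. ]
scene [227.9 313.8] 19 [768.5 146.6  10. ]
base [624.1 242.3  12. ]
base [637.1 160.4  12. ]
base [496.3 144.3  12. ]
base [485.9 230.5  12. ]
tray [ 632.6 -138.4   36. ]
tray [ 633.1 -250.    36. ]
tray [ 484.9 -244.4   36. ]
tray [ 484.6 -135.5   36. ]
handle [641.5 207.9 172. ]
```

View pics/c1.png

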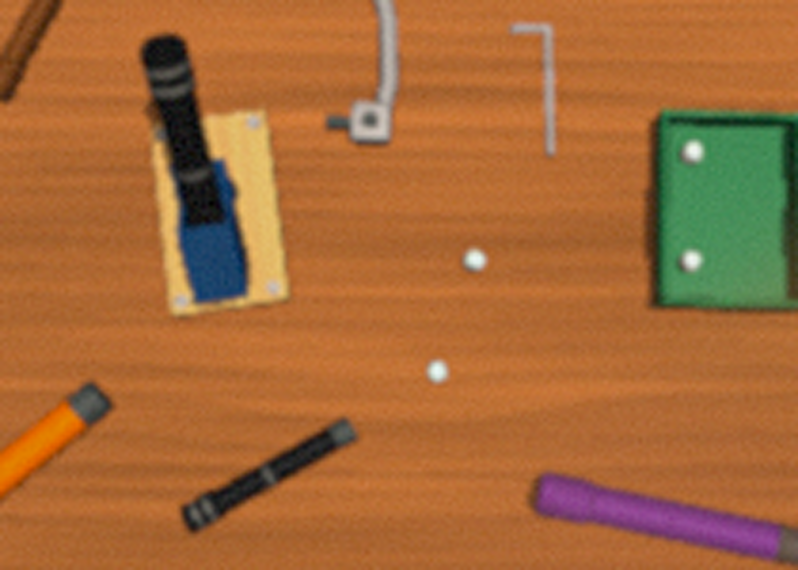

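This crop confirms the match: the large black pump sits in the blue sleeve at crop (185,130), and a smaller black look-alike lies loose at (270,475). The loose caps are at (475,260) and (437,371).

Run:
```python
from h import *
grip(45,20)
for p in [(430,22,170),(515,-2,170),(530,-185,200)]:
    goto(p,[180,0,0]); wait(.3)
    C=cam("wrist"); im=get_image("wrist")
    print(p,get_obs()["t"],[(c.round(1).tolist(),int(a),toplane(C,c,12).round(1).tolist()) for c,a in white(im,30,1500)])
    if p[1]<-100:
        g=im.astype(int); m=((g[...,1]>g[...,0]*1.25)&(g[...,1]>g[...,2]*1.15)).astype(np.uint8)
        cs=max(cv2.findContours(m,0,2)[0],key=cv2.contourArea); H=cv2.convexHull(cs)[:,0]
        q=np.array([toplane(C,u,36)[:2] for u in H],np.float32); print(cv2.minAreaRect(q))
cv2.imwrite("pics/w1.png",im[:,:,::-1])
# stand from wrist, wide
goto((480,185,330),[180,0,0]); wait(.3); C=cam("wrist"); im=get_image("wrist"); cv2.imwrite("pics/w2.png",im[:,:,::-1]); np.savez("w2.npz",K=C[0],R=C[1],t=C[2])
print(get_obs()["t"],get_obs()["joint_pos"])
b=proj(C,[[561,194,12]]);print(b)
```

```text
(430, 22, 170) 4.4333 [([305.1, 82.2], 241, [525.7, 0.1, 12.0]), ([508.3, 82.1], 276, [525.5, -171.0, 12.0]), ([126.3, 109.7], 110, [503.7, 153.9, 12.0]), ([273.0, 180.8], 186, [441.2, 27.8, 12.0])]
(515, -2, 170) 5.225 [([347.4, 40.5], 479, [641.6, -56.8, 12.0]), ([66.6, 52.2], 124, [632.9, 173.8, 12.0]), ([483.9, 81.7], 260, [610.1, -173.5, 12.0]), ([277.8, 180.0], 183, [525.9, 0.2, 12.0]), ([463.5, 183.4], 217, [522.8, -170.1, 12.0]), ([249.4, 266.0], 167, [439.5, 28.5, 12.0])]
(530, -185, 200) 6.3417 [([143.8, 47.7], 496, [656.6, -60.6, 12.0]), ([3.0, 38.5], 319, [664.0, 64.6, 12.0]), ([1.7, 80.2], 120, [629.1, 74.2, 12.0]), ([262.7, 103.1], 214, [609.3, -167.2, 12.0]), ([96.5, 190.1], 177, [524.9, 2.7, 12.0]), ([259.9, 192.9], 133, [522.3, -163.1, 12.0]), ([80.8, 268.4], 80, [437.3, 33.6, 12.0])]
((563.7452392578125, -194.61561584472656), (109.02410125732422, 148.37155151367188), 88.69536590576172)
8.1583 [ 1.31963101e+01 -5.02450606e+00  1.00356149e+02 -1.92047309e-03
  8.46984223e+01  1.03253042e+02]
[[272.6343201  103.72209595]]
```

View pics/w2.png

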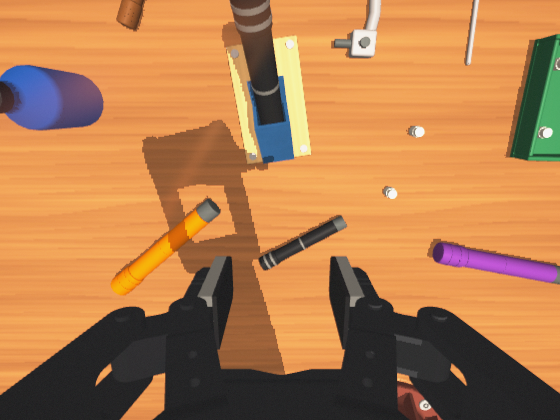

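View pics/w1.png

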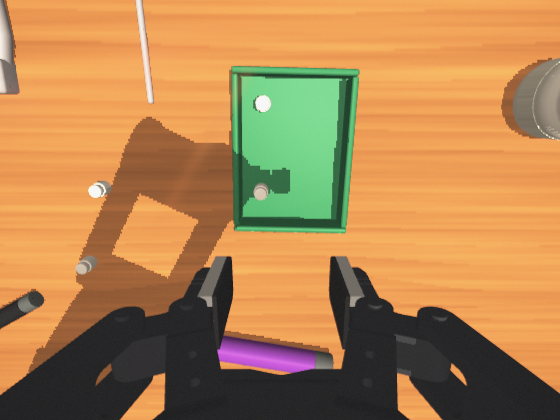

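The wrist view above the stand shows the pump's axis running from about (252,10) to (268,120), and the base screws. The tray view shows its two caps near the left (+y) wall, so the right side is free for mine.

Run:
```python
from h import *
d=np.load("w2.npz"); C=(d["K"],d["R"],d["t"])
th=np.radians(8.3); ax=np.array([np.cos(th),np.sin(th),1])/2**.5*np.array([1,1,1])
for c0 in [(563,197)]:
    foot=np.array([c0[0]-55*np.cos(th),c0[1]-55*np.sin(th),34])
    print(proj(C,[foot+s*ax for s in (0,60,92,120,160,200)]).round(0).tolist())
O=[180,0,0]
for (x,y),(u,v) in [((441,27.9),(545,-213)),((525.7,0.1),(585,-213))]:
    goto((x,y,120),O); move_l((x,y,30),speed=200); move_l((x,y,4),speed=60)
    grip(5,25); o=get_obs(); print("grip",o["grip_width"],o["grip_force"],o["wrist_force"].round(1))
    move_l((x,y,110),speed=200); print(get_obs()["grip_width"])
    goto((u,v,110),O); move_l((u,v,14),speed=120); wait(.1)
    print("at",get_obs()["tcp_pos"].round(1)); grip(32); move_l((u,v,110),speed=200); grip(45)
    print(get_obs()["t"])
C=cam("wrist"); im=get_image("wrist"); cv2.imwrite("pics/w3.png",im[:,:,::-1])
print([(c.round(1).tolist(),int(a),toplane(C,c,16).round(1).tolist()) for c,a in white(im,30,1500)])
```

```text
[[276.0, 146.0], [270.0, 112.0], [266.0, 90.0], [262.0, 68.0], [255.0, 30.0], [246.0, -19.0]]
grip 12.759801375256757 24.38544273376465 [-0.  -0.1  1.9]
13.382924444511854
at [ 546.1 -213.5   15.3]
14.7667
grip 13.079567905366115 24.38133180141449 [-0.2 -0.3  1.2]
13.75278303847261
at [ 586.1 -213.6   15.4]
21.0667
[([215.0, 181.2], 294, [608.1, -166.2, 16.0]), ([282.0, 213.3], 271, [584.0, -214.2, 16.0]), ([283.0, 264.1], 290, [542.9, -215.0, 16.0])]
```

View pics/w3.png

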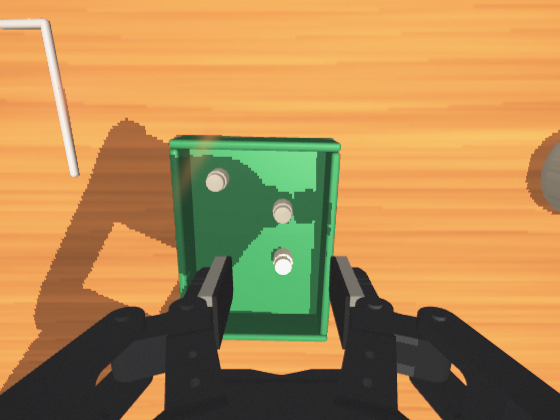

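Both caps stand in the tray at (282,213) and (283,264), so step 1 is met. The pump model also projects onto the w2 picture. Next is the pre-grasp approach.

```bash
cat >> h.py <<'E'
th=np.radians(8.3); ex=np.array([np.cos(th),np.sin(th),0]); ey=np.array([-np.sin(th),np.cos(th),0]); ez=np.array([0,0,1.])
ax=(ex+ez)/2**.5; tz=(ex-ez)/2**.5
ori=Rn.from_matrix(np.c_[ax,-ey,tz]).as_euler("xyz",degrees=True)
foot=np.array([563,197,34.])-55*ex
def tcp(s,back=0,side=0): return foot+s*ax+(grasp_offset-back)*tz+side*ey
E
python3 - <<'E'
from h import *
print(ori,tcp(112).round(1))
for p,o in [(tcp(112,100),ori),(tcp(112),ori),(tcp(222),ori),((560,150,300),[180,0,8.3])]:
    q=solve_ik(p,o); print(None if q is None else np.round(q,1))
move_l((585,-213,250),speed=300)
goto(tcp(112,130)+[0,0,40],ori); goto(tcp(112,90),ori); grip(65); wait(.2)
C=cam("wrist"); im=get_image("wrist"); 
print(get_obs()["t"],get_obs()["tcp_pos"].round(1),tcp(112,90).round(1))
pp=proj(C,[foot+s*ax for s in (60,92,112,160,200)]); print(pp.round(1).tolist())
r=im.copy()
for u in pp: cv2.circle(r,tuple(int(v) for v in u),4,(255,0,0),-1)
cv2.imwrite("pics/w4.png",r[:,:,::-1])
E
```

```text
[180.  -45.    8.3] [600.  202.4 100. ]
[ 15.6 -10.9 133.8 -22.9  13.3 117.5]
None
[ 13.4   7.2 115.4 -16.2  13.  109.5]
[ 8.1  4.2 94.3 -0.  81.5 89.8]
24.2333 [537.1 193.3 164.1] [537.1 193.2 163.6]
[[279.5, 292.2], [279.4, 251.3], [279.4, 224.1], [279.2, 152.8], [279.0, 85.9]]
```

View pics/w4.png

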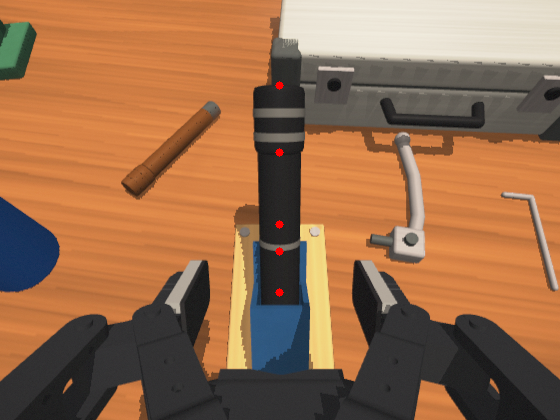

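The projected axis lies right on the pump. The 45° grasp pose itself is unreachable, so I'll search for a slightly steeper tool tilt.

Run:
```python
from h import *
for pit in (45,40,35,30,25):
    a=np.radians(pit); z=np.sin(a)*ex-np.cos(a)*ez
    for s in (106,112,120):
        L=[]
        for ds,b in ((0,80),(0,0),(110,0)):
            q=solve_ik(foot+(s+ds)*ax+(grasp_offset-b)*z,[180,-pit,8.3]); L.append(None if q is None else np.round(q,0).astype(int).tolist())
        print(pit,s,L)
```

```text
45 106 [[15, -7, 133, -29, 10, 123], None, [13, 7, 116, -17, 12, 110]]
45 112 [[15, -7, 133, -27, 11, 122], None, [13, 7, 115, -16, 13, 109]]
45 120 [[15, -7, 132, -25, 12, 119], None, [13, 7, 115, -15, 14, 108]]
40 106 [[15, -7, 130, -14, 18, 109], [14, 7, 125, -24, 9, 119], [13, 8, 113, -10, 19, 103]]
40 112 [[15, -6, 129, -14, 18, 108], [14, 7, 124, -23, 10, 117], [13, 8, 113, -9, 20, 103]]
40 120 [[15, -6, 128, -13, 19, 107], [14, 7, 123, -21, 10, 115], [13, 8, 112, -9, 21, 102]]
35 106 [[15, -5, 126, -9, 25, 103], [14, 7, 122, -12, 16, 106], [13, 9, 110, -6, 26, 99]]
35 112 [[14, -5, 125, -8, 25, 103], [14, 7, 121, -11, 17, 105], [13, 9, 110, -6, 27, 99]]
35 120 [[14, -5, 125, -8, 26, 102], [14, 7, 121, -11, 17, 105], [13, 9, 109, -6, 28, 99]]
30 106 [[14, -3, 122, -6, 31, 100], [14, 8, 119, -7, 23, 101], [13, 10, 107, -4, 33, 98]]
30 112 [[14, -3, 122, -5, 32, 100], [14, 8, 119, -7, 23, 101], [13, 10, 106, -4, 34, 97]]
30 120 [[14, -3, 121, -5, 33, 99], [14, 8, 118, -6, 24, 100], [13, 10, 105, -4, 34, 97]]
25 106 [[14, -1, 118, -4, 38, 98], [13, 10, 116, -4, 30, 98], [13, 12, 104, -3, 40, 96]]
25 112 [[14, -1, 118, -4, 39, 98], [13, 10, 115, -4, 30, 98], [13, 12, 103, -3, 40, 96]]
25 120 [[14, -1, 117, -4, 39, 98], [13, 10, 115, -4, 31, 98], [13, 12, 102, -3, 41, 96]]
```

Run:
```python
from h import *
pit=33; a=np.radians(pit); z=np.sin(a)*ex-np.cos(a)*ez; O=[180,-pit,8.3]
P=lambda s,b=0: foot+s*ax+(grasp_offset-b)*z
goto(P(114,80),O); move_l(P(114,30),speed=150); move_l(P(114),speed=60); wait(.2)
o=get_obs(); print(o["tcp_pos"].round(1),P(114).round(1),o["wrist_force"].round(1))
grip(20,70); o=get_obs(); print(o["grip_width"],o["grip_force"],o["wrist_force"].round(1))
move_l(P(144),speed=50); o=get_obs(); print(o["grip_width"],o["wrist_force"].round(1),o["moment"].round(2))
move_l(P(224),speed=80); wait(.3); o=get_obs(); print(o["grip_width"],o["grip_force"],o["wrist_force"].round(1),o["tcp_pos"].round(1),o["t"])
im=get_image("scene"); cv2.imwrite("pics/s5.png",cv2.resize(im[180:360,180:440,::-1],None,fx=3,fy=3,interpolation=cv2.INTER_CUBIC))
```

```text
[598.6 202.2  99.3] [598.4 202.2  98.9] [ 0.3  0.6 -0.2]
26.181301480461137 68.50783824920654 [-2.7  0.   2.7]
26.116616792646127 [-0.4 -0.7  1.3] [-0.05  0.36  0.02]
25.644699820025515 68.76875281333923 [-0.2 -0.  -2.3] [675.1 213.4 176.3] 28.6
```

View pics/s5.png

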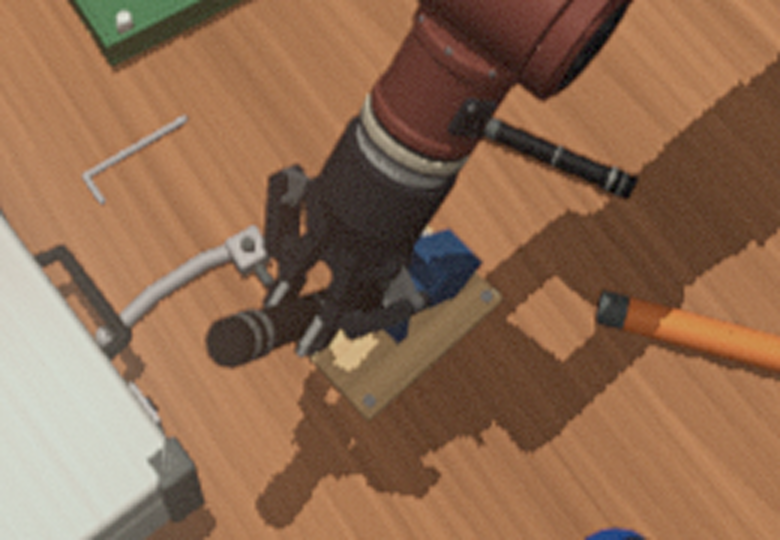

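The pump (crop handle at (235,340)) is held by the fingers and is out of the sleeve. Next I'll raise it and level it.

Run:
```python
from h import *
p=get_obs()["tcp_pos"]
move_l(p+[-60,-10,130],speed=150)
goto((560,190,330),[180,12,8.3]); wait(.6)
o=get_obs(); print(o["grip_width"],o["grip_force"],o["wrist_force"].round(1),o["moment"].round(2),o["tcp_pos"].round(1),o["ee_rot"].round(1),o["t"])
a=np.radians(12); g=o["tcp_pos"]-grasp_offset*(-np.sin(a)*ex-np.cos(a)*ez)
mid=g-14*ex; print("grasp",g.round(1))
r=[]
for n in("scene","wrist"):
    C=cam(n); im=get_image(n).copy(); pp=proj(C,[g+k*ex for k in (-114,-14,46,86)]); print(n,pp.round(0).tolist())
    for u in pp: cv2.circle(im,tuple(int(v) for v in u),2,(255,0,0),-1)
    r.append(cv2.resize(im,(800,600)) if 0 else im)
c=proj(cam("scene"),g)[0].astype(int); x0=np.clip(c[0]-100,0,360); y0=np.clip(c[1]-90,0,220)
A=cv2.resize(r[0][y0:y0+200,x0:x0+200],(400,400),interpolation=cv2.INTER_CUBIC); B=cv2.resize(r[1],(400,300))
cv2.imwrite("pics/s6.png",np.hstack([A,np.vstack([B,np.zeros((100,400,3),np.uint8)])])[:,:,::-1])
```

```text
26.12888481242253 68.8364052772522 [-0.1 -0.3 -1.9] [ 0.08 -0.24  0.04] [560.  190.  330.1] [-180.    12.     8.3] 31.2417
grasp [563.8 190.6 348.4]
scene [[364.0, 179.0], [326.0, 210.0], [301.0, 230.0], [284.0, 243.0]]
wrist [[279.0, 441.0], [278.0, 316.0], [278.0, 193.0], [277.0, 71.0]]
```

View pics/s6.png

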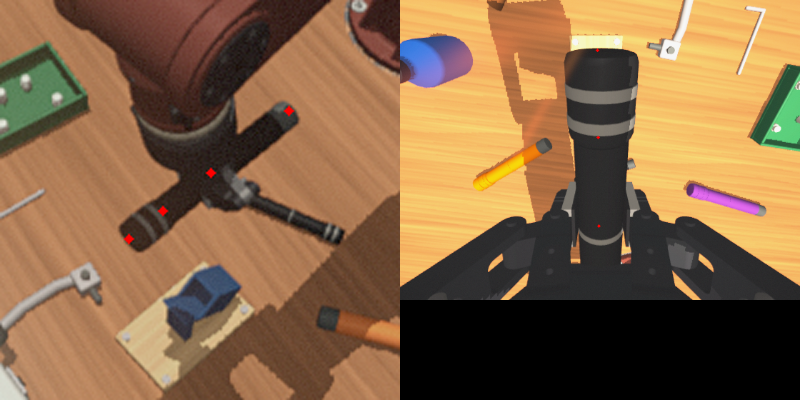

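The predicted level axis lies on the pump in both views: foot (290,110) to handle (128,238) on the left, and handle at (597,50) on the right. All four caps can be seen in the tray. Handing in.

```bash
python3 -c "
from station import *
wait(.3); print(abs(get_obs()['qvel']).max()); print(sign_off())"
```

```text
0.14021173932078435
the job is handed in; nothing more can be done
None
```

I handed the job in with both loose caps standing in the green tray and the black pump held still and level in the gripper, about 35 cm above the table and clear of everything; the station returned no verdict.

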